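# Shut the jar's sliding-lid box and turn its button across

## Task

One of the two wooden boxes with sliding lids holds a wooden jar, the other a paint tub. With the fingertips, push the lid of the jar's box fully shut, and then swing that box's wooden turn-button all the way across the lid so that it cannot slide open again. Leave the tub's box open as it is, lift nothing out, and leave the other things on the table where they are.

Things in the scene. Friction and masses are not known exactly. Their poses are not given: they have to be found in the camera images.
- box_a: fixed wooden box with a sliding lid, 130 (x) x 100 (y) x 78 mm high, wall and floor 6 mm. Origin: centre of the underside. The lid runs along x between side rails (tops at z 78 mm, y = 36 to 50 mm either side) and slides out over the -x end. Contents at about x = +21 mm. To the robot's left, -x end towards the table's left edge.
- box_a_lid (a joint): how far the lid of box_a is slid out towards the box's -x, m: 0 = fully home against its stop, 0.095 = furthest out. Stays where it is left; slides with about 1.2 N of friction. Lid 80 mm wide, 123 mm long, its flat top at z 71 mm
- box_a_batten (a point): centre of the outer (-x) face of the wooden batten that stands on the lid of box_a: the face to push to shut the lid. The batten is 12 (x) x 50 (y) x 22 mm high (z 71 to 93 mm). With the lid home this point is at (-46, 0, 82) mm in the box frame. Orientation as the box
- box_a_button (a joint): angle of the wooden turn-button of box_a, rad: 0 = points out along the box's -x, off the lid; 1.57 (its stop) = lies across the lid, pointing along +y, in front of the batten. Pivot (vertical) at (-55, -46) mm in the box frame, on the rail. Bar 14 mm wide, reaching 41 mm from the pivot, z 78.5 to 88.5 mm. Stays put; friction 0.03 N m
- box_a_peg (a point): middle of the round upright peg near the free end of the turn-button of box_a: 14 mm across, 34 mm from the pivot, z 88 to 110 mm; this point is at z 100 mm
- box_b: fixed wooden box with a sliding lid, 130 (x) x 100 (y) x 78 mm high, wall and floor 6 mm. Origin: centre of the underside. The lid runs along x between side rails (tops at z 78 mm, y = 36 to 50 mm either side) and slides out over the -x end. Contents at about x = +21 mm. To the robot's right, -x end away from the robot. Between the boxes stands a pine shelf, its backboard up to z 290 mm.
- box_b_lid (a joint): how far the lid of box_b is slid out towards the box's -x, m: 0 = fully home against its stop, 0.095 = furthest out. Stays where it is left; slides with about 1.2 N of friction. Lid 80 mm wide, 123 mm long, its flat top at z 71 mm
- box_b_batten (a point): centre of the outer (-x) face of the wooden batten that stands on the lid of box_b: the face to push to shut the lid. The batten is 12 (x) x 50 (y) x 22 mm high (z 71 to 93 mm). With the lid home this point is at (-46, 0, 82) mm in the box frame. Orientation as the box
- box_b_button (a joint): angle of the wooden turn-button of box_b, rad: 0 = points out along the box's -x, off the lid; 1.57 (its stop) = lies across the lid, pointing along +y, in front of the batten. Pivot (vertical) at (-55, -46) mm in the box frame, on the rail. Bar 14 mm wide, reaching 41 mm from the pivot, z 78.5 to 88.5 mm. Stays put; friction 0.03 N m
- box_b_peg (a point): middle of the round upright peg near the free end of the turn-button of box_b: 14 mm across, 34 mm from the pivot, z 88 to 110 mm; this point is at z 100 mm
- jar: unpainted pot-bellied turned wooden jar with a lid, 63 mm across, 54 mm high, in one of the two boxes; origin: centre of its underside
- tub: round plastic paint tub with a flat lid, 63 x 70 x 37 mm high, in the other box; origin: centre of its underside
- tape: bystander: roll of masking tape, 86 mm across, 24 mm high, lying flat; origin under its centre
- spare_jar: bystander: another unpainted wooden jar, 67 mm across, 58 mm high, standing on the table, in neither box; origin under its centre
- pen: bystander: craft pen lying on the table, 14 mm thick, 142 mm long; origin under its centre
- eraser: bystander: black eraser pad lying on the table, 21 x 52 x 8 mm; origin under its centre
Not all that is in view belongs to the job. Leave any orange look-alike of the jar alone.

How it is judged (in metres and radians):
On the way, in this order (a step that is already met when the one before it is completed fails the run):
1. the lid of the jar's box is fully home while its turn-button is still off the lid (((horizontal distance between jar and box_a below 0.05 m and value of joint box_a_lid below 0.003 m and value of joint box_a_button below 0.6 rad) or (horizontal distance between jar and box_b below 0.05 m and value of joint box_b_lid below 0.003 m and value of joint box_b_button below 0.6 rad))), for 0.2 s.
2. the turn-button of the jar's box lies across the shut lid (((horizontal distance between jar and box_a below 0.05 m and value of joint box_a_lid below 0.003 m and value of joint box_a_button above 1.45 rad) or (horizontal distance between jar and box_b below 0.05 m and value of joint box_b_lid below 0.003 m and value of joint box_b_button above 1.45 rad))), for 0.2 s.
At the end, for the whole second after the job is handed in: The jar's box: lid within 3 mm of fully home, turn-button turned beyond 1.45 rad, both at rest, the jar upright inside on the floor. The tub's box: batten and peg within 15 mm of where they started, the tub inside on the floor (((horizontal distance between jar and box_a below 0.05 m and value of joint box_a_lid below 0.003 m and value of joint box_a_button above 1.45 rad and distance of each of box_b_batten, box_b_peg from where it was at the start of the episode below 0.015 m and height (world z) of each of jar, tub below 0.02 m and angle between jar's own z axis and vertical below 0.25 rad and horizontal distance between tub and box_b below 0.05 m and velocity of joint box_a_lid below 0.01 m/s and velocity of joint box_a_button below 0.1 rad/s) or (horizontal distance between jar and box_b below 0.05 m and value of joint box_b_lid below 0.003 m and value of joint box_b_button above 1.45 rad and distance of each of box_a_batten, box_a_peg from where it was at the start of the episode below 0.015 m and height (world z) of each of jar, tub below 0.02 m and angle between jar's own z axis and vertical below 0.25 rad and horizontal distance between tub and box_a below 0.05 m and velocity of joint box_b_lid below 0.01 m/s and velocity of joint box_b_button below 0.1 rad/s))); the robot touches nothing.
It fails at once if the lid or the turn-button of the box that holds the tub is moved by more than 20 mm (horizontal distance between jar and box_a below 0.05 m and distance of any of box_b_batten, box_b_peg from where it was at the start of the episode above 0.02 m).
It fails at once if the lid or the turn-button of the box that holds the tub is moved by more than 20 mm (horizontal distance between jar and box_b below 0.05 m and distance of any of box_a_batten, box_a_peg from where it was at the start of the episode above 0.02 m).
It fails at once if the jar is lifted (height (world z) of jar above 0.026 m).
It fails at once if the tub is lifted (height (world z) of tub above 0.026 m).
It fails at once if a bystander on the table is moved by more than 30 mm (distance of any of tape, spare_jar, pen, eraser from where it was at the start of the episode above 0.03 m).
It also fails if it takes over 48 s, if anything falls off the work surface, if the arm or the gripper's body presses on something with over 40 N, if the wrist force passes 120 N, or if a joint passes its speed limit or range.

## Robot

A 6-joint arm with a two-finger parallel gripper is mounted at the origin on the work surface; the furniture and walls round the work are solid. World frame = base frame: x ahead of the robot, y to its left, z up, the work surface at z = 0. Lengths are in mm, angles in rad, forces in N, time in s.
With the tool pointing down it reaches from about 350 to 800 mm from the base axis. Payload 7.3 kg.
Tool frame: the origin (TCP) lies at the very end of the fingers, on their centre line; the grasp point (between the pads) lies 19 mm behind it (robot.grasp_offset is the distance from the TCP to the grasp point, in mm); z points along the fingers, y is the line along which they close (so a half turn about z gives the same grasp; the last joint's range is limited). The gripper opens to 85 mm and grips with 20 to 120 N. Pads are 22 mm wide; open, the fingers measure 114 mm over their backs; the gripper's body (76 mm by 85 mm) begins 54 mm behind the grasp point. The pads swing forward as they close: fully open they stand 13 mm farther back than shut.
Start: joints at [0.998, 0.342, 1.524, -0, 1.275, -0.146], TCP at [217.317, 477.931, 231.322] pointing down, gripper open.
Joint ranges: [-2.53, 2.53], [-0.77, 2.02], [0.04, 2.7], [-1, 4.14], [0.28, 2.66], [-3.11, 3.11]. Speed limits (rad/s): [2.57, 2.57, 3.14, 3.14, 3.14, 3.14].

## Interface

Orientations are given as a unit quaternion [w, x, y, z].
In Python, from plant import robot gives the robot as it stands.
- The arm moves only by the shell command python3 -m creep 'ROWS'. ROWS is JSON, a list of rows, each a list of 3 entries, a list of its own where there are three numbers: the shift along the tool's x, y, z in m, then the turn about the tool's z in rad, then the opening, from -1 (shut) to 1 (fully open). A call has 1 to 20 rows; each row is the pose to reach, as a shift and turn from the pose commanded when the call began, along the tool's axes at that moment; what a row does not reach only later rows make up. A row lasts 1/8 s, in which the tool goes at most 62.5 mm and 10.7 degrees, less where a joint would pass 70% of its speed; a pose out of reach is approached as far as the arm can. A call with a gripper value outside its range is refused whole. The fingers move at their own pace and stop on an object; the grip force is fixed at half the most. Time passes only in rows, so rows that repeat a pose let the fingers close. It gives the time, the measured TCP pose, the force, the opening and the grip force at its end, in the units of the state.
- robot.observe(): the state, without advancing time (a new reading comes with each control period).
- robot.read_camera(name): name is "side" or "top"; returns a dict with "color" (400x640x3 uint8, red, green, blue), "mtx" (3x3 intrinsics, pixels), "camera_from_world" (4x4, takes a point from world to camera coordinates). Camera axes: x right, y down, z forward; pixel columns grow to the right and rows downward; lengths in mm; the calibration is good to about 2 mm. A picture is of the moment at which its call begins. There is no depth.
- robot.finish_job(): hands the job in; it is judged then, once.
The state is a dict: "time": time; "q": joint angles; "joint_vel": joint speeds; "tau": joint torques, N m; "tcp_pos": TCP position; "orientation": TCP orientation; "force": force on the tool from outside, world axes, zero at the start; "moment": the same for the moment, N m; "finger_gap": finger opening in mm; "grip_force": force on a finger pad.
Only numpy, scipy, OpenCV 4.12 (cv2) and the standard library are available. Lean on these libraries where they do the work, as an engineer would, in place of code of your own. Each camera call takes 0.05 s, during which the arm holds its last target. There are 200 camera calls.

## Working session

There is one attempt and no reset: what is moved stays moved. The work goes in short steps, Python scripts to look and compute and a shell command to move; the robot and the scene stay as the last step left them, time stands still between calls to the robot, and variables do not carry over. Pictures are saved under pics/ and viewed, at most 10 in all, crops included, and the job is handed in when it is done.

```bash
mkdir -p pics; python3 - <<'E'
from plant import robot
import cv2, numpy as np
for n in ("top","side"):
    d=robot.read_camera(n); cv2.imwrite(f"pics/{n}0.png",d["color"][:,:,::-1])
    np.savez(f"{n}.npz",K=d["mtx"],T=d["camera_from_world"]); print(n,d["mtx"].round(1).tolist(),d["camera_from_world"].round(3).tolist())
s=robot.observe();print(s["time"],s["tcp_pos"],s["orientation"],s["finger_gap"])
E
```

```text
top [[417.5, 0.0, 323.6], [0.0, 417.5, 200.9], [0.0, 0.0, 1.0]] [[0.031, -1.0, 0.001, 29.38], [-0.993, -0.031, -0.115, 445.463], [0.115, 0.003, -0.993, 1125.979], [0.0, 0.0, 0.0, 1.0]]
side [[460.3, 0.0, 330.0], [0.0, 460.3, 199.0], [0.0, 0.0, 1.0]] [[-0.591, 0.806, -0.016, 222.064], [0.524, 0.369, -0.767, -180.434], [-0.613, -0.462, -0.641, 1378.164], [0.0, 0.0, 0.0, 1.0]]
0.1 [217.09572614 477.61282367 230.6950853 ] [-2.37835692e-04  2.11753572e-01  9.77322840e-01 -6.59636819e-04] 85.89026707155331
```

View pics/top0.png

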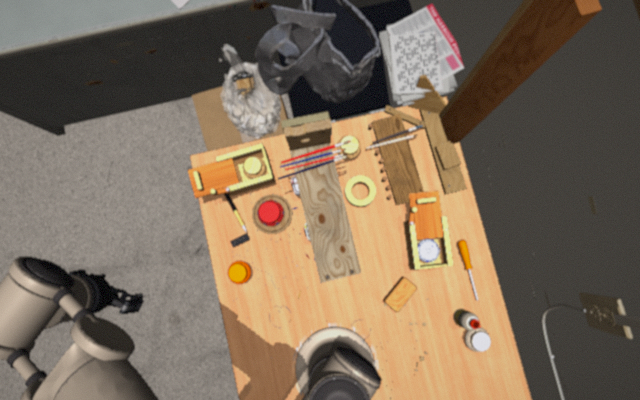

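View pics/side0.png

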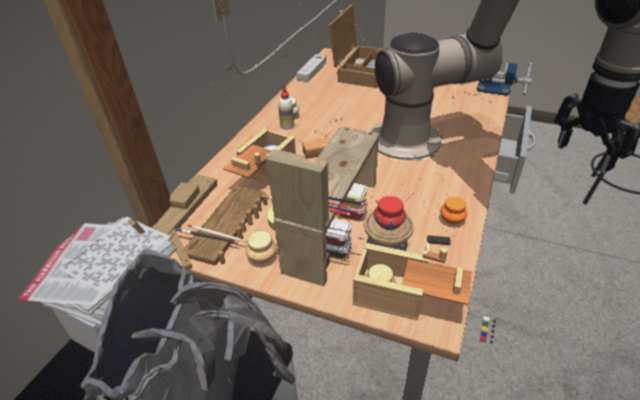

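The top view shows box A at (230,172) with a wooden-looking item at (252,165). Box B is at (430,232) with a grey-white tub at (428,250). Jar candidates are the box A item (252,165), the spare jar on the table (349,148) and the orange look-alike (239,272). I choose the one in box A and check it in a crop.

```bash
python3 - <<'E'
import cv2, numpy as np
t=cv2.imread("pics/top0.png");s=cv2.imread("pics/side0.png")
a=cv2.resize(t[135:205,180:280],(800,560),interpolation=cv2.INTER_CUBIC)
b=cv2.resize(s[235:325,345:480],(800,533),interpolation=cv2.INTER_CUBIC)
cv2.imwrite("pics/ca.png",a);cv2.imwrite("pics/cb.png",b)
E
```

```text
(no output)
```

View pics/ca.png

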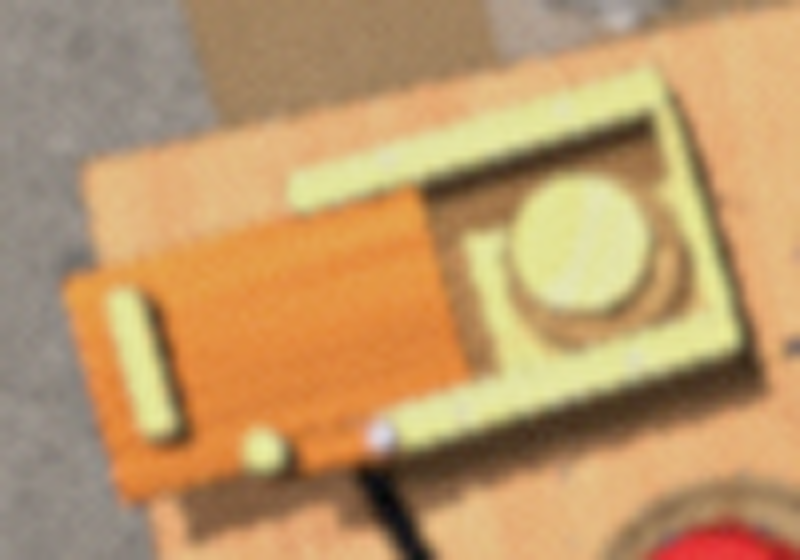

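View pics/cb.png

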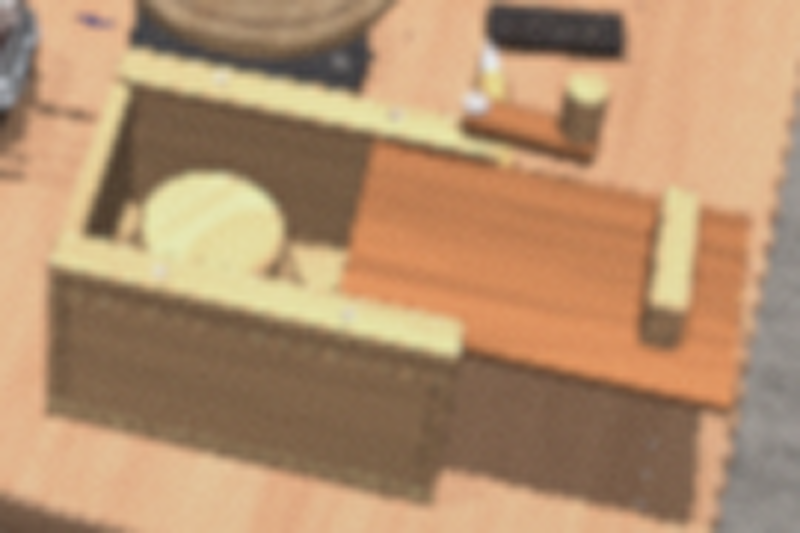

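Confirmed: the item in box A is the pot-bellied wooden jar, with the paler lid and the belly below it visible. The turn-button points out along -x, with the peg at crop (263,447) and the batten around (145,362). Now the positions.

```bash
cat >h.py <<'E'
import numpy as np
def ray(cam,u,v,z):
    d=np.load(cam+".npz");K,T=d["K"],d["T"];R=T[:3,:3]
    c=-R.T@T[:3,3];r=R.T@np.linalg.inv(K)@[u,v,1]
    return (c+r*(z-c[2])/r[2]).round(1)
def proj(cam,p):
    d=np.load(cam+".npz");q=d["K"]@(d["T"][:3,:3]@p+d["T"][:3,3]);return q[:2]/q[2]
E
python3 - <<'E'
from h import *
from scipy.optimize import least_squares
top=lambda x,y:(180+x/8-.44,135+y/8-.44)
sd=lambda x,y:(345+x*135/800-.4,235+y*90/533-.4)
obs=[("top",top(657,68),(65,50,78)),("top",top(745,350),(65,-50,78)),("top",top(290,175),(-65,50,78)),("top",top(380,434),(-55,-46,90)),
("side",sd(50,255),(65,50,78)),("side",sd(125,50),(65,-50,78)),("side",sd(462,352),(-65,50,78)),("side",sd(476,102),(-55,-46,90)),("side",sd(50,412),(65,50,0)),("side",sd(432,500),(-65,50,0)),
]
bat=[("top",top(112,290),(0,25)),("top",top(152,440),(0,-25)),("side",sd(688,310),(0,25)),("side",sd(700,192),(0,-25))]
def W(p,b):
    c,s=np.cos(p[2]),np.sin(p[2]);return np.array([p[0]*1000+c*b[0]-s*b[1],p[1]*1000+s*b[0]+c*b[1],b[2]])
def f(p):
    r=[proj(c,W(p,b))-u for c,u,b in obs]
    r+=[proj(c,W(p,(-46-p[3]*1000,y,93)))-u for c,u,(x,y) in bat]
    a=p[4]; P=(-55-34*np.cos(a),-46+34*np.sin(a),110)
    r+=[proj("top",W(p,P))-top(263,448),proj("side",W(p,P))-sd(587,90)]
    return np.concatenate(r)
import sys
g=ray("top",230,172,78)
s=least_squares(f,[g[0]/1e3,g[1]/1e3,-1.3,.08,0.],loss="soft_l1")
p=s.x;print(g,p.round(4));print(f(p).reshape(-1,2).round(1).tolist())
p=p.copy()
for n,b in dict(bat=(-46-p[3]*1e3,0,82),home=(-46,0,82),pivot=(-55,-46,100)).items(): print(n,W(p,b).round(1))
for deg in (0,30,60,90):
    a=np.radians(deg);print(deg,W(p,(-55-34*np.cos(a),-46+34*np.sin(a),100)).round(1))
for n,c,u,z in (("eraser","top",(239,240),4),("redtop","top",(269,212),80),("orange","top",(239,272),40)):print(n,ray(c,*u,z))
E
```

```text
[507.7 293.5  78. ] [ 0.5228  0.2588 -1.2422  0.082   0.1193]
[[-0.0, -0.8], [-0.6, -0.8], [-1.0, -0.2], [-0.0, -0.3], [-0.0, 0.2], [0.2, -1.4], [-0.4, -0.3], [0.3, -0.7], [-0.6, -0.6], [0.1, 0.4], [-1.0, -0.0], [-1.0, -0.7], [-0.5, -1.1], [-0.0, -1.2], [-0.3, -0.8], [0.3, -0.8]]
bat [481.5 379.9  82. ]
home [508.  302.3  82. ]
pivot [461.5 296.  100. ]
0 [450.6 328.2 100. ]
30 [468.1 329.4 100. ]
60 [483.9 321.6 100. ]
90 [493.7 307.  100. ]
eraser [330.2 274.9   4. ]
redtop [404.3 185.   80. ]
orange [244.6 263.   40. ]
```

```bash
python3 -m creep '[[[-0.06,0.014,0],0.17,-1],[[-0.12,0.028,0.03],0.34,-1],[[-0.18,0.042,0.06],0.5,-1],[[-0.252,0.056,0.09],0.65,-1],[[-0.252,0.056,0.09],0.815,-1],[[-0.252,0.056,0.09],0.815,-1],[[-0.252,0.056,0.09],0.815,-1],[[-0.252,0.056,0.09],0.815,-1],[[-0.252,0.056,0.09],0.815,-1],[[-0.252,0.056,0.09],0.815,-1]]'
cat >>h.py <<'E'
Y=-1.2422;C,S=np.cos(Y),np.sin(Y)
def box(p): d=np.array(p[:2])-[522.8,258.8]; return np.array([C*d[0]+S*d[1],-S*d[0]+C*d[1],p[2]]).round(1)
def toolyaw(q):
    w,x,y,z=q; return np.degrees(np.arctan2(2*(x*y-w*z),1-2*(x*x+z*z))-np.arctan2(C,-S)) # tool y vs box y
def st():
    from plant import robot
    s=robot.observe(); f=s["force"]; print("t",round(s["time"],2),"box",box(s["tcp_pos"]),"yawerr",toolyaw(s["orientation"]).round(2),"F",np.round(f,1),"gap",round(s["finger_gap"],1))
E
sed -i 's/np.degrees(np.arctan2(2\*(x\*y-w\*z),1-2\*(x\*x+z\*z))-np.arctan2(C,-S))/np.degrees(np.arctan2(1-2*(x*x+z*z),2*(x*y-w*z))-np.arctan2(C,-S))/' h.py
python3 -c "from h import *;st()"
```

```text
time: 1.35
tcp_pos: [469.5, 425.0, 141.8]
orientation: [0.0, 0.581, 0.814, 0.0]
force: [0.1, 0.2, -0.7]
finger_gap: -0.2
grip_force: 0.0
t 1.35 box [-174.5    3.2  141.8] yawerr 0.09 F [ 0.1  0.2 -0.7] gap -0.2
```

```bash
python3 -m creep '[[[0,0,0.03],0,-1],[[0,0,0.06],0,-1],[[0,0,0.06],0,-1],[[-0.015,0,0.06],0,-1],[[-0.027,0,0.06],0,-1],[[-0.035,0,0.06],0,-1],[[-0.045,0,0.06],0,-1],[[-0.055,0,0.06],0,-1],[[-0.065,0,0.06],0,-1],[[-0.075,0,0.06],0,-1],[[-0.085,0,0.06],0,-1],[[-0.095,0,0.06],0,-1],[[-0.103,0,0.06],0,-1],[[-0.107,0,0.06],0,-1],[[-0.111,0,0.06],0,-1],[[-0.111,0,0.06],0,-1]]'
python3 - <<'E'
from h import *
from plant import robot
import cv2
st()
t=robot.read_camera("top")["color"][:,:,::-1];s=robot.read_camera("side")["color"][:,:,::-1]
a=cv2.resize(t[135:205,180:280],(560,392),interpolation=3);b=cv2.resize(s[215:325,345:480],(240*2,392),interpolation=3)
a=cv2.resize(a,(400,280));
cv2.imwrite("pics/p1.png",np.vstack([cv2.resize(t[140:210,180:280],(420,294),interpolation=3),cv2.resize(s[235:305,360:460],(420,294),interpolation=3)]))
E
```

```text
time: 3.35
tcp_pos: [505.6, 319.1, 81.2]
orientation: [-0.0, 0.582, 0.813, -0.0]
force: [0.6, -0.3, 1.2]
finger_gap: 0.2
grip_force: 0.0
t 3.35 box [-62.7   3.2  81.2] yawerr 0.02 F [ 0.6 -0.3  1.2] gap 0.2
```

View pics/p1.png

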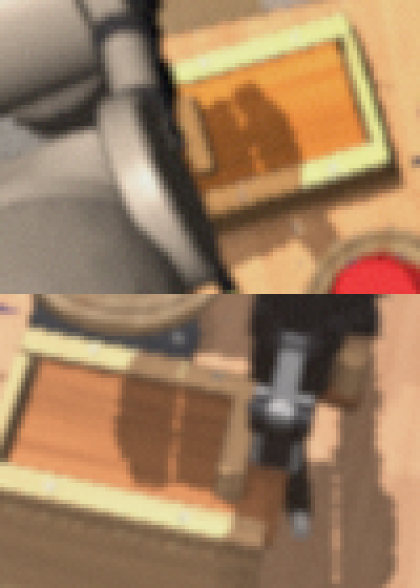

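The lid is almost home, with the batten next to the fingers and the peg still standing out. I'll keep pushing in small steps until the force rises at the stop.

```bash
python3 -m creep '[[[-0.003,0,0],0,-1],[[-0.005,0,0],0,-1],[[-0.006,0,0],0,-1],[[-0.006,0,0],0,-1]]' | grep -E "force"; python3 -c "from h import *;st()"
```

```text
force: [-0.5, -0.2, 0.3]
grip_force: 0.2
t 3.95 box [-56.8   3.5  81.3] yawerr 0.02 F [-0.5 -0.2  0.3] gap -0.2
```

```bash
python3 -m creep '[[[-0.002,0,0],0,-1],[[-0.003,0,0],0,-1],[[-0.003,0,0],0,-1]]' | grep -E "^force"; python3 -c "from h import *;st()"; python3 -m creep '[[[-0.002,0,0],0,-1],[[-0.003,0,0],0,-1],[[-0.003,0,0],0,-1]]' | grep -E "^force"; python3 -c "from h import *;st()"
```

```text
force: [-3.6, 9.8, -0.4]
t 4.33 box [-56.3   3.5  81.4] yawerr 0.02 F [-3.6  9.8 -0.4] gap 0.4
force: [-6.5, 20.2, -1.1]
t 4.7 box [-56.    3.5  81.5] yawerr 0.03 F [-6.5 20.2 -1.1] gap -0.0
```

The lid is on its stop: the force rose to 21 N with no further motion. Next I back off, rise, turn 45° and go behind the peg.

```bash
python3 -m creep '[[[0.012,0,0],0,-1],[[0.025,0,0],0,-1],[[0.03,0,-0.03],0,-1],[[0.03,0,-0.06],0,-1],[[0.04,-0.02,-0.06],-0.18,-1],[[0.05,-0.04,-0.06],-0.36,-1],[[0.065,-0.07,-0.06],-0.54,-1],[[0.065,-0.07,-0.06],-0.72,-1],[[0.065,-0.07,-0.06],-0.785,-1],[[0.065,-0.07,-0.06],-0.785,-1]]' | grep -E "^force"; python3 -c "from h import *;st()"
python3 - <<'E'
from h import *
from plant import robot
import cv2
t=robot.read_camera("top")["color"][:,:,::-1];s=robot.read_camera("side")["color"][:,:,::-1]
cv2.imwrite("pics/p2.png",np.vstack([cv2.resize(t[140:210,180:280],(420,294),interpolation=3),cv2.resize(s[220:310,360:490],(420,294),interpolation=3)]))
E
```

```text
force: [0.5, -0.3, -0.1]
t 5.95 box [-116.   -66.4  141.5] yawerr 44.96 F [ 0.5 -0.3 -0.1] gap -0.2
```

View pics/p2.png

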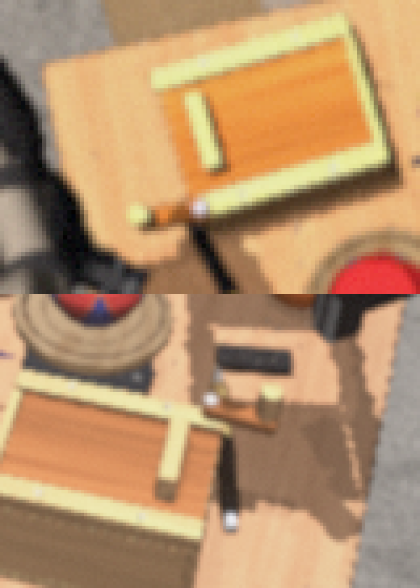

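The lid is shut, the button is still pointing out, and the peg is clear of the fingers. I descend and push along the chord of the peg's path.

```bash
python3 -m creep '[[[0,0,0.025],0,-1],[[0,0,0.047],0,-1],[[0,0,0.047],0,-1],[[-0.008,0,0.047],0,-1],[[-0.014,0,0.047],0,-1],[[-0.02,0,0.047],0,-1],[[-0.026,0,0.047],0,-1],[[-0.032,0,0.047],0,-1],[[-0.038,0,0.047],0,-1],[[-0.044,0,0.047],0,-1],[[-0.05,0,0.047],0,-1],[[-0.055,0,0.047],0,-1],[[-0.058,0,0.047],0,-1],[[-0.060,0,0.047],0,-1],[[-0.060,0,0.047],0,-1]]' | grep -E "^force"; python3 -c "from h import *;st()"
python3 -m creep '[[[-0.002,0,0],0,-1],[[-0.003,0,0],0,-1],[[-0.003,0,0],0,-1]]' | grep -E "^force"; python3 -c "from h import *;st()"
```

```text
force: [-1.2, -0.3, -1.1]
t 7.92 box [-73.4 -24.   94.2] yawerr 44.99 F [-1.2 -0.3 -1.1] gap 0.1
force: [-3.3, -0.3, 0.8]
t 8.3 box [-71.4 -22.   94.3] yawerr 45.0 F [-3.3 -0.3  0.8] gap -0.4
```

```bash
python3 -m creep '[[[-0.002,0,0],0,-1],[[-0.003,0,0],0,-1],[[-0.003,0,0],0,-1]]' | grep -E "^force"; python3 -c "from h import *;st()"
python3 -m creep '[[[-0.001,0,0],0,-1],[[-0.002,0,0],0,-1],[[-0.002,0,0],0,-1]]' | grep -E "^force"; python3 -c "from h import *;st()"
```

```text
force: [-4.8, -0.2, 1.1]
t 8.68 box [-69.6 -20.5  94.2] yawerr 45.0 F [-4.8 -0.2  1.1] gap 0.1
force: [-11.1, 2.6, 4.4]
t 9.05 box [-69.4 -20.4  94.1] yawerr 45.0 F [-11.1   2.6   4.4] gap 0.3
```

The button is on its stop, since the force rises with no motion. I back off, rise and look.

```bash
python3 -m creep '[[[0.015,0,0],0,-1],[[0.03,0,0],0,-1],[[0.04,0,-0.05],0,-1],[[0.08,0,-0.11],0,-1],[[0.14,0,-0.15],0,-1],[[0.14,0,-0.15],0,-1],[[0.14,0,-0.15],0,-1],[[0.14,0,-0.15],0,-1]]' | grep -E "^force"
python3 - <<'E'
from h import *
from plant import robot
import cv2
st()
t=robot.read_camera("top")["color"][:,:,::-1];s=robot.read_camera("side")["color"][:,:,::-1]
cv2.imwrite("pics/p3.png",np.vstack([cv2.resize(t[140:210,180:280],(420,294),interpolation=3),cv2.resize(s[220:310,360:490],(420,294),interpolation=3)]))
cv2.imwrite("pics/p3t.png",t)
E
```

```text
force: [-0.6, -0.1, -0.8]
t 10.05 box [-166.1 -117.3  242.9] yawerr 44.97 F [-0.6 -0.1 -0.8] gap 0.1
```

View pics/p3.png

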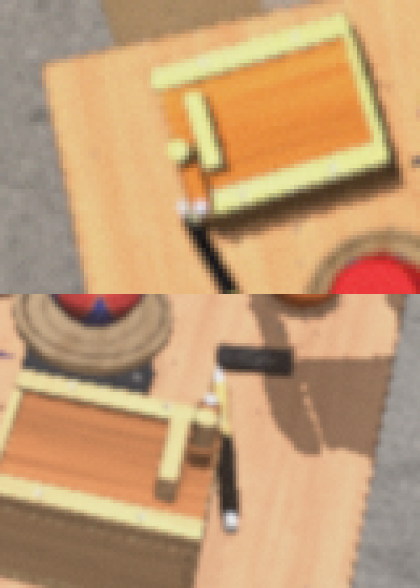

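View pics/p3t.png

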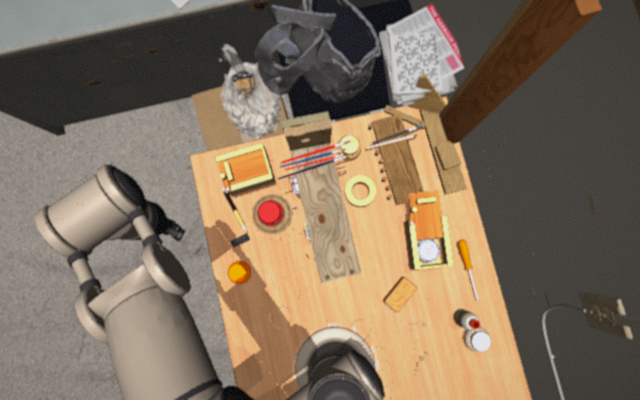

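The button now lies across the lid in front of the batten, with the peg at crop (178,150). Nothing else has moved. A quick numeric check of the angle before handing in.

```bash
python3 - <<'E'
from h import *
for d in (70,80,85,90):
    a=np.radians(d);b=(-55-34*np.cos(a),-46+34*np.sin(a))
    P=np.array([522.8+C*b[0]-S*b[1],258.8+S*b[0]+C*b[1],110]);t=proj("top",P);s=proj("side",P)
    print(d,((t-[180,140])*4.2+1.6).round(),((s-[360,220])*[420/130,294/90]+[1.1,295]).round())
E
```

```text
70 [159. 157.] [228. 415.]
80 [168. 152.] [218. 415.]
85 [172. 150.] [212. 415.]
90 [177. 148.] [207. 414.]
```

The peg is seen at (178,150) in the top crop and about (207,415) in the side crop. Both match 90°.

```bash
python3 -c "
from plant import robot
print(robot.finish_job())"
```

```text
the job is handed in; nothing more can be done
None
```

The jar's box (box A) has its lid pushed fully home and its turn-button swung across to its stop, and I handed the job in; box B and the other things on the table look unmoved in the final picture, and no verdict came back.

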